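# Close the battery bay and switch on the measuring amplifier

## Task

Close up the orange measuring amplifier and switch it on. Fit its loose grey battery cover by hooking the two yellow tabs at a tilt under the lip of the battery bay (the edge with the white line) and swinging the cover down until it lies flush, and let go of it; then push the selector knob in, turn it clockwise to the next position (the green dot), and let it spring back out there. Leave the other things on the bench where they are.

Things in the scene. Friction and masses are not known exactly. Their poses are not given: they have to be found in the camera images.
- amplifier: Orange-topped bench amplifier, black lower half, 200 (x) x 300 (y) x 85 mm, fixed. Origin: centre of its underside; x from its front (sockets, robot's side) to its back, y to its left, z up. Flat top at z = 85 mm. Battery bay in the top around (0, -75) mm, selector on the top near (0, 80) mm.
- bay (a point): Middle of the battery bay's opening, in the plane of the amplifier's top; axes as the amplifier's. Opening: x -39 to +40, y -32 to +32 mm, 30 mm deep; two cells in it, tops 11 mm down. Ledge 8 mm down, 6 mm wide at the x = +40 side, 5 mm wide along both y sides from x = -12 on. Seated, the cover is level with the top, cover_grip at (0.5, 0, 14) mm here, 2 mm play each way in x and y.
- cover_grip (a point): Grip point of the loose grey battery cover (60 g), in its cross rib, 22 mm above its underside. Axes: x from the tabs' end to the free end, z up out of its outer face. Plate 75 (x) x 60 (y) x 8 mm, x -37.5 to +37.5 mm here, top 14 mm below this point. Rib 12 (x) x 40 (y) mm, 24 mm high on the plate, top 10 mm above this point. It starts lying on the mat (3 mm thick), underside down.
- cover_tabs (a point): Middle of the tips of the cover's two yellow tabs, at half their thickness; axes as the cover's. The tabs are 12 mm wide at y = -18 and +18 mm, 3 mm thick (level with the cover's underside), and stick out 10 mm beyond the plate's end. This point is at (-47.5, 0, -20.5) mm from cover_grip in the cover's axes.
- cover_free (a point): Middle of the upper edge of the cover's free end (the end opposite the tabs).
- selector_axis (a point): Selector's turning axis in the plane of the amplifier's top. Fixed; x points to the black dot of the dial plate (diameter 100 mm, 2 mm thick), z up. The green dot is 60 degrees clockwise (seen from above) from the black one, the red dot 120.
- knob_grip (a point): Middle of the knob's grey finger bar, on the turning axis, 27 mm above the amplifier's top while the knob is out. Moves with the knob: x along the bar to its red-marked end (pointer), z up. Bar 46 (x) x 12 (y) mm, 12 mm below to 12 mm above this point; under it a black round skirt, diameter 54 mm, 5 mm thick, upper face 12 mm below this point.
- selector_push (a joint): How far the knob is pushed in, m: 0 out, 0.006 fully in. A spring pushes out with 5 N when out, 10 N fully in. The knob turns only when pushed in more than about 4.5 mm; it springs out fully only within about 4 degrees of a position (it centres itself from up to about 5.5 degrees off).
- selector_knob (a joint): Knob angle, rad, growing clockwise seen from above: 0 pointer at the black dot (the start), 1.047 at the green dot, 2.094 at the red dot. Locked at each of these, with about 4 degrees of play either way, while the knob is out. Turns easily (about 0.03 N m) when pushed in.
- setting_ring: Bystander: steel ring, outer diameter 52 mm, 16 mm high; origin at the centre of its underside.
- dial_gauge: Bystander: dial gauge lying on its back, diameter 56 mm, 18 mm high, with a stem out to 75 mm along its x; origin under the dial's centre.
- caliper_case: Bystander: yellow case 90 x 220 x 28 mm; origin at the centre of its underside.
- v_block: Bystander: dark steel V-block 80 x 50 x 40 mm; origin at the centre of its underside.
- bay_lip (a point): Middle of the upper edge of the bay's lip (39 mm to -x of point bay; axes the same), marked by a white line. The lip is 4 mm thick; under it is an empty pocket reaching 16 mm to -x, 30 mm deep. The seated cover's point cover_tabs lies at (-8, 0, -6.5) mm here.
Mind the look-alikes: they are no part of the job. What is shaped like the part that bears cover_grip but blue is not meant.

How it is judged:
By the outcome, as a careful person would: the job done as asked, in the order asked, and still so for the second after the job is handed in, with the robot touching nothing.
It also fails if it takes over 56 s, if anything falls off the work surface, if the arm or the gripper's body presses on something with over 40 N, if the wrist force passes 120 N, or if a joint passes its speed limit or range.

## Robot

A 6-joint arm with a two-finger parallel gripper is mounted at the origin on the work surface. World frame = base frame: x ahead of the robot, y to its left, z up, the work surface at z = 0. Lengths are in m, angles in rad, forces in N, time in s.
With the tool pointing down it reaches from about 0.35 to 0.85 m from the base axis. Payload 8.1 kg.
Tool frame: the origin (TCP) lies between the finger pads; the fingertips stand 11 mm ahead of it and the grasp point (between the pads) lies 8 mm behind it (tips_ahead is the z of the fingertips in the tool frame, in m); z points along the fingers, y is the line along which they close (so a half turn about z gives the same grasp; the last joint's range is limited). The gripper opens to 93 mm and grips with 3 to 60 N. Pads are 15 mm wide; open, the fingers measure 128 mm over their backs; the gripper's body (75 mm by 188 mm) begins 65 mm behind the grasp point.
Start: joints at [1.103, 0.13, 1.488, -0, 1.523, -0.085], TCP at [0.224, 0.557, 0.23] pointing down, gripper open.
Joint ranges: [-2.96, 2.96], [-0.89, 2.26], [0.02, 2.5], [-1.34, 4.48], [0, 2.73], [-2.66, 2.66]. Speed limits (rad/s): [2.39, 2.39, 2.79, 3.14, 3.14, 3.14].

## Interface

Orientations are given as a rotation vector (axis times angle).
In Python, from plant import read_state, read_camera, close_job, tips_ahead gives the robot as it stands. The module is installed in compiled form; this text tells all that it offers.
- The arm moves only by the tool move_arm, never from a script. Its argument "plan" is a list of rows, each a list of 7 numbers: the turn, a rotation vector about the tool's x, y, z in units of 6 degrees (1.0 is 6 degrees), then the shift along the tool's x, y, z in units of 25 mm (1.0 is 25 mm), then the finger opening in mm, from 0 to 93. A call has exactly 10 rows; each row shifts and turns the commanded pose from where the row before left it, along the tool's axes as they then stand; what a row does not reach is not made up. A row lasts 1/10 s, in which the tool goes at most 50 mm and 8.59 degrees, less where a joint would pass 70% of its speed; a pose out of reach is approached as far as the arm can. A call is refused whole if a number of a shift passes 1 or a number of a turn 1, either way. A call with a gripper value outside its range is refused whole. The fingers move at their own pace and stop on an object; "force" is the grip in N (left out, the last holds). Time passes only in rows, so rows that do not move let the fingers close, or fill a call up. It gives the time, the measured TCP pose, the force, the opening and the grip force at its end, in the units of the state.
- read_state(): the state, without advancing time (a new reading comes with each control period).
- read_camera(name): name is "scene" or "top" or "wrist"; returns a dict with "frame" (480x640x3 uint8, red, green, blue), "z_map" (480x640 float32, m along the optical axis (not along the pixel's ray), 0 where there is no reading), "fx", "fy", "cx", "cy" (pixels), "distortion" ([k1, k2, p1, p2, k3] as OpenCV has them; the pictures are not rectified), "rvec" (rotation vector, rad) and "tvec" (3), from world to camera coordinates, as OpenCV has them. Camera axes: x right, y down, z forward; pixel columns grow to the right and rows downward; lengths in m; the calibration is good to about 2 mm. A picture is of the moment at which its call begins.
- close_job(): hands the job in; it is judged then, once.
The state is a dict: "t": time; "q": joint angles; "dq": joint speeds; "joint_torque": joint torques, N m; "tool_pos": TCP position; "orientation": TCP orientation; "force": force on the tool from outside, world axes, zero at the start; "wrist_torque": the same for the moment, N m; "opening": finger opening in m; "gripper_force": force on a finger pad.
Only numpy, scipy, OpenCV 4.12 (cv2) and the standard library are available. Lean on these libraries where they do the work, as an engineer would, in place of code of your own. Each camera call takes 0.05 s, during which the arm holds its last target. There are 200 camera calls.

## Working session

There is one attempt and no reset: what is moved stays moved. The work goes in short steps, Python scripts to look and compute and a tool call to move; the robot and the scene stay as the last step left them, time stands still between calls to the robot, and variables do not carry over. Pictures are saved under pics/ and viewed, at most 12 in all, crops included, and the job is handed in when it is done.

Besides the shell and the picture viewer there is one more tool, called as a command line: name --pt "numbers of a row" for each row, then --argument value for the rest. move_arm: Moves the arm, as the interface text tells. Its arguments: {"type":"object","properties":{"plan":{"type":"array","items":{"type":"array","items":{"type":"number"}}},"force":{"type":"number"}},"required":["plan"]}

```bash
mkdir -p pics; cat > h.py <<'E'
import numpy as np, cv2
from plant import read_state, read_camera, close_job, tips_ahead
from scipy.spatial.transform import Rotation as R
def K(c): return np.array([[c['fx'],0,c['cx']],[0,c['fy'],c['cy']],[0,0,1.]]), np.array(c['distortion'],float)
def ray(c,uv):
    k,d=K(c); p=cv2.undistortPoints(np.array(uv,float).reshape(-1,1,2),k,d).reshape(-1,2)
    Rm=cv2.Rodrigues(np.array(c['rvec'],float))[0]; t=np.array(c['tvec'],float).ravel()
    return -Rm.T@t, np.c_[p,np.ones(len(p))]@Rm
def on_z(c,uv,z):
    o,d=ray(c,uv); return o+d*((z-o[2])/d[:,2])[:,None]
def by_depth(c,uv):
    o,d=ray(c,uv); uv=np.array(uv).reshape(-1,2).astype(int); z=c['z_map'][uv[:,1],uv[:,0]]; return o+d*z[:,None]
def save(c,n): cv2.imwrite('pics/'+n+'.png',c['frame'][:,:,::-1])
E
python3 - <<'E'
from h import *
import pickle
cs={n:read_camera(n) for n in('top','scene')}
pickle.dump(cs,open('c0.pkl','wb'))
for n in cs: save(cs[n],n+'0'); c=cs[n]; print(n,ray(c,[[320,240]]))
print(read_state(),tips_ahead)
E
```

```text
top (array([0.33214934, 0.13896431, 1.22396866]), array([[ 1.26866153e-01, -4.05386373e-04, -9.91981917e-01]]))
scene (array([0.95510021, 0.75426102, 0.96688124]), array([[-0.40593197, -0.52803579, -0.74595302]]))
{'t': 0.1, 'q': array([ 1.10261430e+00,  1.31085706e-01,  1.48916155e+00, -2.66292831e-05,
        1.52302977e+00, -8.53857614e-02]), 'dq': array([-0.00074133, -0.00234873, -0.00267664,  0.0005502 , -0.0010865 ,
        0.00044539]), 'joint_torque': array([ 8.06340558e-04, -5.61342788e+01, -4.93096340e+01,  7.70200370e-02,
        2.91269075e-02, -2.80803459e-05]), 'tool_pos': array([0.2238617 , 0.55613088, 0.22869716]), 'orientation': array([-5.97545566e-01, -3.08379735e+00,  2.55617500e-03]), 'force': array([ 0.197963  ,  0.45473449, -0.47473442]), 'wrist_torque': array([ 0.00173004, -0.00420654, -0.00324129]), 'gripper_force': 0.0, 'opening': 0.09304620575738129} 0.011
```

View pics/top0.png

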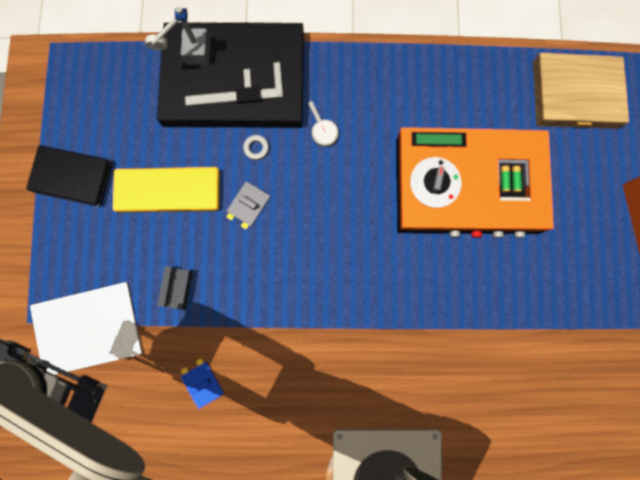

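View pics/scene0.png

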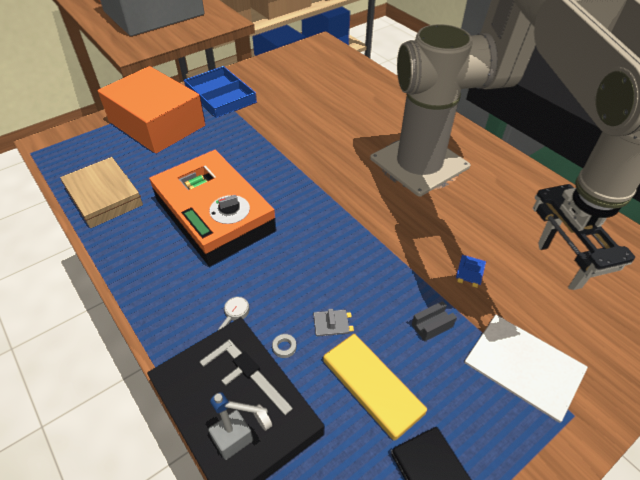

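The top view shows the amplifier at about (475,180), with the bay at (514,180) and the knob at (437,181). Candidates for the cover are the grey one with yellow tabs at (247,203) on the mat, the blue look-alike at (201,384), and the dark V-block at (175,287), which is not similar. I choose the grey one at (247,203). Next I measure it and check it in a close crop.

```bash
cat > m1.py <<'E'
from h import *
import pickle
c=pickle.load(open('c0.pkl','rb'))['top']; f=c['frame']; hsv=cv2.cvtColor(f,cv2.COLOR_RGB2HSV)
def comps(m,lo,box):
    x0,y0,x1,y1=box; mm=np.zeros_like(m);mm[y0:y1,x0:x1]=m[y0:y1,x0:x1]
    n,l,s,ce=cv2.connectedComponentsWithStats(mm)
    return [(s[i],ce[i],l==i) for i in range(1,n) if s[i][4]>=lo]
# amp
m=cv2.inRange(hsv,(5,150,120),(18,255,255))
for s,ce,mk in comps(m,500,(390,110,570,245)):
    r=cv2.minAreaRect(np.argwhere(mk)[:,::-1].astype(np.float32)); b=cv2.boxPoints(r)
    P=on_z(c,b,.088); print('amp',s,r,'\n',P.round(4), P.mean(0), np.linalg.norm(np.diff(P,axis=0),axis=1))
print('depth top',by_depth(c,[[450,215],[480,200],[540,215],[410,140]]).round(4))
print('mat',by_depth(c,[[300,250]]).round(4),'knob',by_depth(c,[[437,181],[440,172],[434,187]]).round(4))
# tabs
m=cv2.inRange(hsv,(20,120,120),(35,255,255))
for s,ce,mk in comps(m,5,(222,175,275,235)): print('tab',s,ce,on_z(c,ce,.006).round(4))
m=cv2.inRange(hsv,(0,0,60),(180,70,220))
for s,ce,mk in comps(m,50,(222,175,275,235)):
    r=cv2.minAreaRect(np.argwhere(mk)[:,::-1].astype(np.float32)); P=on_z(c,cv2.boxPoints(r),.011); print('cover',s,r,'\n',P.round(4),P.mean(0),np.linalg.norm(np.diff(P,axis=0),axis=1))
print('rib',by_depth(c,[[248,202],[250,203],[244,200],[240,195]]).round(4))
for nm,lo,hi in(('green',(45,120,80),(80,255,255)),('red',(0,150,120),(4,255,255)),('red2',(172,150,120),(180,255,255))):
    for s,ce,mk in comps(cv2.inRange(hsv,lo,hi),3,(405,150,465,212)): print(nm,s,ce,on_z(c,ce,.09).round(4))
m=cv2.inRange(hsv,(0,0,190),(180,50,255))
for s,ce,mk in comps(m,200,(405,150,465,212)):
    h=cv2.convexHull(np.argwhere(mk)[:,::-1].astype(np.float32)); e=cv2.fitEllipse(h); print('dial',s,e,on_z(c,e[0],.09).round(4))
m=cv2.inRange(hsv,(5,150,120),(18,255,255))
bay=[(s,ce) for s,ce,mk in comps(255-m,200,(485,145,545,210))]; print('bay',bay,[on_z(c,[[s[0]-.5,s[1]-.5],[s[0]+s[2]-.5,s[1]+s[3]-.5]],.088).round(4) for s,_ in bay])
a=cv2.resize(f[170:240,215:285],(500,500),interpolation=cv2.INTER_CUBIC); b=cv2.resize(f[140:220,405:545],(800,457),interpolation=cv2.INTER_CUBIC)
cv2.imwrite('pics/cov.png',a[:,:,::-1]);cv2.imwrite('pics/amp.png',b[:,:,::-1])
E
python3 m1.py
```

```text
amp [  400   128   153   102 10897] ((476.0041809082031, 178.61416625976562), (153.03440856933594, 100.1353759765625), 0.622755765914917) 
 [[ 0.5032 -0.0141  0.088 ]
 [ 0.7046 -0.0176  0.088 ]
 [ 0.7096 -0.3302  0.088 ]
 [ 0.5044 -0.3184  0.088 ]] [ 0.60546679 -0.17007852  0.088     ] [0.20142983 0.31264601 0.20551219]
depth top [[ 0.5294 -0.1137  0.0913]
 [ 0.561  -0.1749  0.0874]
 [ 0.5331 -0.2953  0.0873]
 [ 0.6786 -0.0367  0.0914]]
mat [[0.4667 0.1794 0.0051]] knob [[ 0.5867 -0.0806  0.1338]
 [ 0.6051 -0.0873  0.1303]
 [ 0.578  -0.0773  0.1207]]
tab [227 214   7   5  23] [229.86956522 216.        ] [[0.5357 0.3264 0.006 ]]
tab [242 223   6   5  23] [244.39130435 225.04347826] [[0.5171 0.2956 0.006 ]]
cover [ 226  182   44   47 1093] ((246.50732421875, 205.53414916992188), (29.48373031616211, 42.71930694580078), 32.905242919921875) 
 [[0.5358 0.3409 0.011 ]
 [0.6123 0.2951 0.011 ]
 [0.5789 0.2425 0.011 ]
 [0.503  0.2886 0.011 ]] [0.55747117 0.29179661 0.011     ] [0.08915303 0.06229355 0.08874488]
rib [[0.5593 0.2854 0.0394]
 [0.5582 0.2819 0.0345]
 [0.5646 0.2945 0.0329]
 [0.5748 0.303  0.0334]]
green [455 176   2   2   4] [455.5 176.5] [[ 0.6067 -0.1264  0.09  ]]
red [450 195   3   3   7] [450.71428571 196.        ] [[ 0.5674 -0.1161  0.09  ]]
dial [ 411  158   50   49 1243] ((435.4189758300781, 181.9268341064453), (48.31901550292969, 50.142127990722656), 127.46542358398438) [[ 0.595  -0.0863  0.09  ]]
bay [(array([ 498,  159,   33,   43, 1223], dtype=int32), array([513.48078496, 179.43254293]))] [array([[ 0.6457, -0.2125,  0.088 ],
       [ 0.5598, -0.2767,  0.088 ]])]
```

View pics/cov.png

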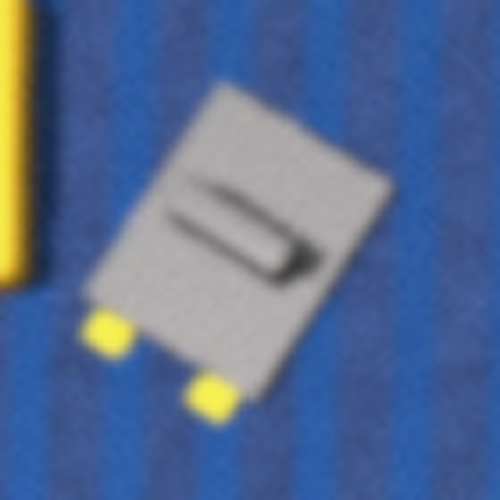

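View pics/amp.png

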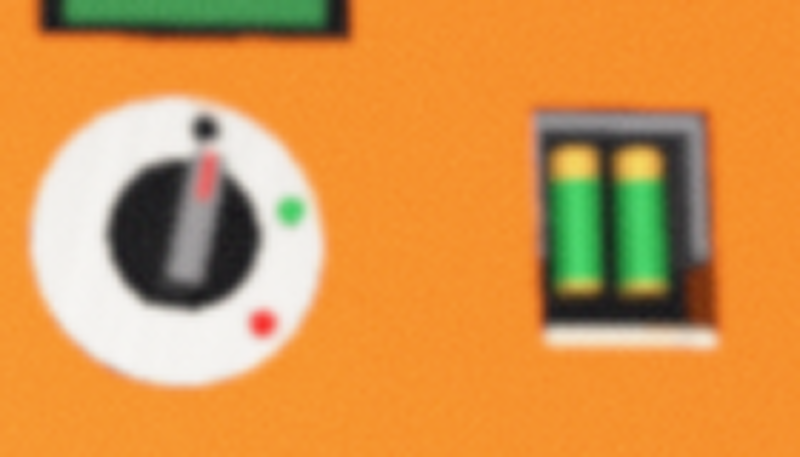

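The crop confirms it: a grey plate with two yellow tabs at crop (107,333) and (212,398), and a rib in the middle. The amp crop shows the pointer near the black dot, the green dot at (290,210), the bay, and its white lip line at the bottom (630,337). The estimate for cover_grip is (0.562, 0.289) with yaw -31°. I'll write a move calculator and go there.

```bash
cat >> h.py <<'E'
def pose(yaw,tilt=0):  # tool y along yaw (deg), tool z down; tilt raises tool +y end
    c,s=np.cos(np.radians(yaw)),np.sin(np.radians(yaw))
    return R.from_matrix(np.array([[-s,c,0],[c,s,0],[0,0,-1.]]).T.T)*R.from_rotvec([-np.radians(tilt),0,0])
def go(p,yaw,tilt,N,cur=None):
    s=read_state(); p0=s['tool_pos']; R0=R.from_rotvec(s['orientation'])
    if cur: p0,R0=np.array(cur[0]),cur[1]
    r=(R0.inv()*pose(yaw,tilt)).as_rotvec(); w=r/N
    S=sum(R.from_rotvec(k*w).as_matrix() for k in range(1,N+1))
    v=np.linalg.solve(S,R0.as_matrix().T@(np.array(p)-p0))
    print('t',round(s['t'],2),'at',p0.round(4),'deg',np.degrees(r).round(1),'| row turn',(np.degrees(w)/6).round(3),'shift',(v/.025).round(3))
E
python3 - <<'E'
from h import *
print(pose(68).as_matrix().round(2), R.from_rotvec(read_state()['orientation']).as_matrix().round(2))
go([.562,.289,.16],-31,0,20)
E
```

```text
[[-0.93  0.37  0.  ]
 [ 0.37  0.93  0.  ]
 [ 0.    0.   -1.  ]] [[-0.93  0.37 -0.  ]
 [ 0.37  0.93 -0.  ]
 [ 0.   -0.   -1.  ]]
t 0.1 at [0.2239 0.5561 0.2287] deg [-0.1  0.1 99.1] | row turn [-0.001  0.001  0.826] shift [-0.796  0.571  0.137]
```

move_arm --pt "0 0 0.826 -0.796 0.571 0.137 60" --pt "0 0 0.826 -0.796 0.571 0.137 60" --pt "0 0 0.826 -0.796 0.571 0.137 60" --pt "0 0 0.826 -0.796 0.571 0.137 60" --pt "0 0 0.826 -0.796 0.571 0.137 60" --pt "0 0 0.826 -0.796 0.571 0.137 60" --pt "0 0 0.826 -0.796 0.571 0.137 60" --pt "0 0 0.826 -0.796 0.571 0.137 60" --pt "0 0 0.826 -0.796 0.571 0.137 60" --pt "0 0 0.826 -0.796 0.571 0.137 60"

```text
t: 1.1
tool_pos: [0.4595, 0.5205, 0.1944]
orientation: [-1.84, -2.546, 0.002]
force: [-0.3, 0.4, -0.5]
opening: 0.0601
gripper_force: 0.0
```

move_arm --pt "0 0 0.826 -0.796 0.571 0.137 60" --pt "0 0 0.826 -0.796 0.571 0.137 60" --pt "0 0 0.826 -0.796 0.571 0.137 60" --pt "0 0 0.826 -0.796 0.571 0.137 60" --pt "0 0 0.826 -0.796 0.571 0.137 60" --pt "0 0 0.826 -0.796 0.571 0.137 60" --pt "0 0 0.826 -0.796 0.571 0.137 60" --pt "0 0 0.826 -0.796 0.571 0.137 60" --pt "0 0 0.826 -0.796 0.571 0.137 60" --pt "0 0 0.826 -0.796 0.571 0.137 60"

```text
t: 2.1
tool_pos: [0.5841, 0.3183, 0.1602]
orientation: [-2.738, -1.541, 0.002]
force: [0.2, -0.2, -0.2]
opening: 0.06
gripper_force: 0.0
```

```bash
python3 - <<'E'
from h import *
import pickle
c=read_camera('wrist'); pickle.dump(c,open('w1.pkl','wb')); save(c,'w1')
print(ray(c,[[320,240]]), c['fx']); go([.562,.289,.025],-31,0,10)
E
```

```text
(array([0.6173327 , 0.37336373, 0.31552579]), array([[-0.11452558, -0.21257828, -0.9704885 ]])) 427.7837674574369
t 2.15 at [0.5848 0.3145 0.1594] deg [ 0.   0.2 -0.7] | row turn [ 0.     0.003 -0.012] shift [-0.134 -0.025  0.538]
```

View pics/w1.png

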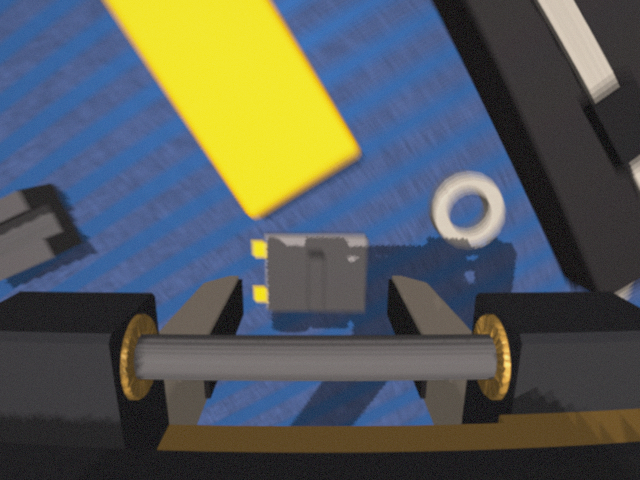

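The wrist view shows the cover aligned with the gripper: plate spanning columns 266–367 and rows 234–313, tabs at (260,249) and (261,294), rib at about (316,275). The caliper case lies close by at (258,215). I compute the position from those pixels and compare it with the earlier one.

```bash
python3 - <<'E'
from h import *
import pickle
c=pickle.load(open('w1.pkl','rb'))
f=c['frame']; hsv=cv2.cvtColor(f,cv2.COLOR_RGB2HSV)
m=cv2.inRange(hsv,(20,120,60),(35,255,255)); m[:235]=0; m[310:]=0; m[:,:240]=0; m[:,285:]=0
n,l,s,ce=cv2.connectedComponentsWithStats(m); i=[k for k in range(1,n) if s[k][4]>30]
T=on_z(c,ce[i],.006); print('tabs',s[i],T.round(4))
mid=T.mean(0)[:2]; d=T[0]-T[1]; d=d[:2]/np.linalg.norm(d[:2]); print('sep',np.linalg.norm(T[0]-T[1])); x=np.array([d[1],-d[0]]); x*=np.sign(x[0])
print('yaw',np.degrees(np.arctan2(x[1],x[0])),'grip',mid+.0425*x)
P=on_z(c,[[266.5,234],[367,234],[367,312.5],[269,312.5]],.011); print('plate',P.round(4),P.mean(0))
go([.562,.289,.025],-31,0,10)
E
```

```text
tabs [[253 241  14  17 205]
 [254 286  14  16 192]] [[0.5384 0.3235 0.006 ]
 [0.5196 0.2931 0.006 ]]
sep 0.03569412943275484
yaw -31.838903961207215 grip [0.5651203  0.28588508]
plate [[0.5503 0.3308 0.011 ]
 [0.6131 0.2927 0.011 ]
 [0.5826 0.2388 0.011 ]
 [0.5183 0.2779 0.011 ]] [0.56608686 0.28503825 0.011     ]
t 2.15 at [0.5848 0.3145 0.1594] deg [ 0.   0.2 -0.7] | row turn [ 0.     0.003 -0.012] shift [-0.134 -0.025  0.538]
```

```bash
python3 - <<'E'
from h import *
go([.564,.287,.026],-31.4,0,8)
E
```

```text
t 2.15 at [0.5848 0.3145 0.1594] deg [ 0.   0.2 -0.3] | row turn [ 0.     0.004 -0.006] shift [-0.171 -0.017  0.667]
```

move_arm --pt "0 0 0 -0.35 -0.03 0.4 60" --pt "0 0 0 -0.34 -0.03 0.5 60" --pt "0 0 0 -0.34 -0.03 0.6 60" --pt "0 0 0 -0.34 -0.03 0.6 60" --pt "0 0 0 0 0 0.6 60" --pt "0 0 0 0 0 0.6 60" --pt "0 0 0 0 0 0.4 60" --pt "0 0 0 0 0 0 60" --pt "0 0 0 0 0 0 60" --pt "0 0 0 0 0 0 60"

```text
t: 3.15
tool_pos: [0.5647, 0.2922, 0.0696]
orientation: [2.735, 1.546, 0.002]
force: [1.1, 0.2, 0.2]
opening: 0.0601
gripper_force: 0.0
```

```bash
python3 - <<'E'
from h import *
go([.564,.287,.026],-31.4,0,1)
E
```

```text
t 3.15 at [0.5647 0.2922 0.0696] deg [ 0.1 -0.1  0.4] | row turn [ 0.009 -0.012  0.06 ] shift [-0.191  0.085  1.745]
```

move_arm --pt "0 0 0 -0.1 0.04 0.4 60" --pt "0 0 0 -0.09 0.04 0.5 60" --pt "0 0 0 0 0 0.4 60" --pt "0 0 0 0 0 0.3 60" --pt "0 0 0 0 0 0.1 60" --pt "0 0 0 0 0 0 60" --pt "0 0 0 0 0 0 60" --pt "0 0 0 0 0 0 60" --pt "0 0 0 0 0 0 60" --pt "0 0 0 0 0 0 60"

```text
t: 4.15
tool_pos: [0.5634, 0.2867, 0.0265]
orientation: [2.735, 1.546, 0.001]
force: [-0.0, 0.6, -0.1]
opening: 0.0602
gripper_force: 0.0
```

```bash
python3 - <<'E'
from h import *
go([.564,.287,.026],-31.4,0,1)
E
```

```text
t 4.15 at [0.5634 0.2867 0.0265] deg [ 0.  -0.   0.3] | row turn [ 0.004 -0.005  0.058] shift [0.02  0.014 0.022]
```

move_arm --pt "0 0 0 0 0 0.02 0" --pt "0 0 0 0 0 0 0" --pt "0 0 0 0 0 0 0" --pt "0 0 0 0 0 0 0" --pt "0 0 0 0 0 0 0" --pt "0 0 0 0 0 0 0" --pt "0 0 0 0 0 0 0" --pt "0 0 0 0 0 -0.3 0" --pt "0 0 0 0 0 -0.8 0" --pt "0 0 0 0 0 -1 0" --force 35

```text
t: 5.15
tool_pos: [0.5621, 0.2862, 0.0777]
orientation: [-2.735, -1.546, 0.004]
force: [-0.1, 0.1, -0.3]
opening: 0.0119
gripper_force: 35.0
```

```bash
python3 - <<'E'
from h import *
go([.605,-.245,.25],0,0,22)
E
```

```text
t 5.15 at [0.5621 0.2862 0.0777] deg [ -0.1   0.1 -31.1] | row turn [-0.001  0.001 -0.235] shift [-0.925  0.326 -0.313]
```

move_arm --pt "0 0 -0.235 -0.9 0.33 -0.6 0" --pt "0 0 -0.235 -0.92 0.33 -0.6 0" --pt "0 0 -0.235 -0.92 0.33 -0.6 0" --pt "0 0 -0.235 -0.92 0.33 -0.6 0" --pt "0 0 -0.235 -0.92 0.33 -0.6 0" --pt "0 0 -0.235 -0.92 0.33 -0.6 0" --pt "0 0 -0.235 -0.92 0.33 -0.6 0" --pt "0 0 -0.235 -0.92 0.33 -0.6 0" --pt "0 0 -0.235 -0.92 0.33 -0.6 0" --pt "0 0 -0.235 -0.92 0.33 -0.6 0"

```text
t: 6.15
tool_pos: [0.5421, 0.0433, 0.2294]
orientation: [2.523, 1.871, 0.001]
force: [-0.3, 0.1, -0.8]
opening: 0.0116
gripper_force: 35.0
```

move_arm --pt "0 0 -0.235 -0.92 0.33 0 0" --pt "0 0 -0.235 -0.92 0.33 0 0" --pt "0 0 -0.235 -0.92 0.33 0 0" --pt "0 0 -0.235 -0.92 0.33 0 0" --pt "0 0 -0.235 -0.92 0.33 0 0" --pt "0 0 -0.235 -0.92 0.33 0 0" --pt "0 0 -0.235 -0.92 0.33 0 0" --pt "0 0 -0.235 -0.92 0.33 0 0" --pt "0 0 0 0 0 0 0" --pt "0 0 0 0 0 0 0"

```text
t: 7.15
tool_pos: [0.5684, -0.1493, 0.2284]
orientation: [-2.33, -2.107, -0.0]
force: [-0.9, 0.0, -0.4]
opening: 0.0115
gripper_force: 35.0
```

```bash
python3 - <<'E'
from h import *
import pickle
c=read_camera('wrist'); pickle.dump(c,open('w2.pkl','wb')); save(c,'w2')
t=read_camera('top'); pickle.dump(t,open('t2.pkl','wb'))
print(ray(c,[[320,240]]), c['fx']); go([.605,-.245,.25],0,0,10)
E
```

```text
(array([ 0.57409774, -0.08526959,  0.38374044]), array([[-0.01141141, -0.24038467, -0.97068973]])) 427.7837674574369
t 7.25 at [ 0.5684 -0.1484  0.2283] deg [-0.  -0.  -5.7] | row turn [-0.    -0.    -0.095] shift [-0.38   0.164 -0.087]
```

View pics/w2.png

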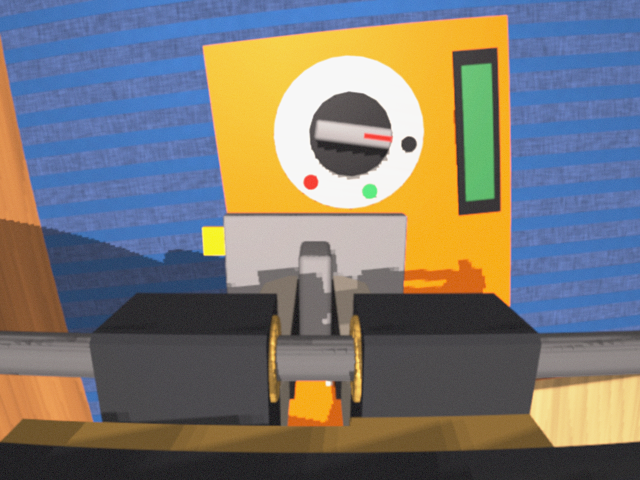

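The wrist view shows the dial at (349,133), the black dot at (409,144), green at (370,190), red at (311,182), the held cover's plate edge at row 213 (columns 225–405), and one tab at (203–225, 227–255). The bay is hidden behind the gripper. I work out the knob and the in-grip offset, then shift 75 mm past the bay to see it.

```bash
python3 - <<'E'
from h import *
import pickle
c=pickle.load(open('w2.pkl','rb')); hsv=cv2.cvtColor(c['frame'],cv2.COLOR_RGB2HSV)
m=cv2.inRange(hsv,(0,0,200),(180,50,255)); m[212:]=0; m[:,:250]=0; m[:,440:]=0
h=cv2.convexHull(np.argwhere(m)[:,::-1].astype(np.float32)); e=cv2.fitEllipse(h); print('dial',e,on_z(c,e[0],.09).round(4))
D=on_z(c,[[409,144],[370,190.5],[311,182]],.09); ctr=on_z(c,e[0],.09)[0]
print('dots',[np.degrees(np.arctan2(*(d-ctr)[1::-1])).round(1) for d in D], np.linalg.norm(D-ctr,axis=1).round(4))
B=on_z(c,[[365,136.5],[391,138.5],[316,129.5]],.127); print('bar',B.round(4))
E=on_z(c,[[204,45],[222,198],[507,16],[511,290]],.088); print('edges',E.round(4),[np.degrees(np.arctan2(-(E[i]-E[i+1])[0],(E[i]-E[i+1])[1])) for i in(0,2)])
s=read_state(); Rt=R.from_rotvec(s['orientation']); p=s['tool_pos']
for uv,dz in(([225,213],.014),([405,214],.014),([203,227],.019),([203,255],.019)):
    print('cover in tool',uv,Rt.inv().apply(on_z(c,uv,p[2]-dz)[0]-p).round(4))
go([.60,-.325,.23],0,0,10)
E
```

```text
dial ((348.29742431640625, 131.50657653808594), (148.72044372558594, 152.09669494628906), 14.531561851501465) [[ 0.5968 -0.0854  0.09  ]]
dots [np.float64(-16.8), np.float64(-74.2), np.float64(-132.2)] [0.042  0.0426 0.0421]
bar [[ 0.6035 -0.0892  0.127 ]
 [ 0.6187 -0.0918  0.127 ]
 [ 0.5753 -0.0824  0.127 ]]
edges [[ 0.508  -0.0202  0.088 ]
 [ 0.5055 -0.1216  0.088 ]
 [ 0.7073 -0.0205  0.088 ]
 [ 0.709  -0.2112  0.088 ]] [np.float64(-1.4482262458186304), np.float64(0.5014233977461205)]
cover in tool [225, 213] [ 0.0327 -0.0367  0.014 ]
cover in tool [405, 214] [0.0321 0.0359 0.014 ]
cover in tool [203, 227] [ 0.0258 -0.0473  0.019 ]
cover in tool [203, 255] [ 0.0137 -0.0481  0.019 ]
t 7.25 at [ 0.5684 -0.1484  0.2283] deg [-0.  -0.  -5.7] | row turn [-0.    -0.    -0.095] shift [-0.701  0.158 -0.007]
```

move_arm --pt "0 0 -0.12 -0.7 0.16 0 0" --pt "0 0 -0.12 -0.9 0.2 0 0" --pt "0 0 -0.12 -0.9 0.2 0 0" --pt "0 0 -0.12 -0.9 0.2 0 0" --pt "0 0 -0.12 -0.9 0.2 0 0" --pt "0 0 -0.12 -0.9 0.2 0 0" --pt "0 0 -0.12 -0.9 0.2 0 0" --pt "0 0 -0.12 -0.9 0.2 0 0" --pt "0 0 0 0 0 0 0" --pt "0 0 0 0 0 0 0"

```text
t: 8.25
tool_pos: [0.5982, -0.325, 0.2279]
orientation: [-2.219, -2.223, -0.001]
force: [0.6, -0.2, -0.6]
opening: 0.012
gripper_force: 35.0
```

```bash
python3 - <<'E'
from h import *
import pickle
c=read_camera('wrist'); pickle.dump(c,open('w3.pkl','wb')); save(c,'w3'); go([.605,-.245,.23],0,0,10)
E
```

```text
t 8.3 at [ 0.5982 -0.3246  0.2281] deg [-0.  -0.   0.1] | row turn [-0.    -0.001  0.002] shift [ 0.319  0.028 -0.008]
```

View pics/w3.png

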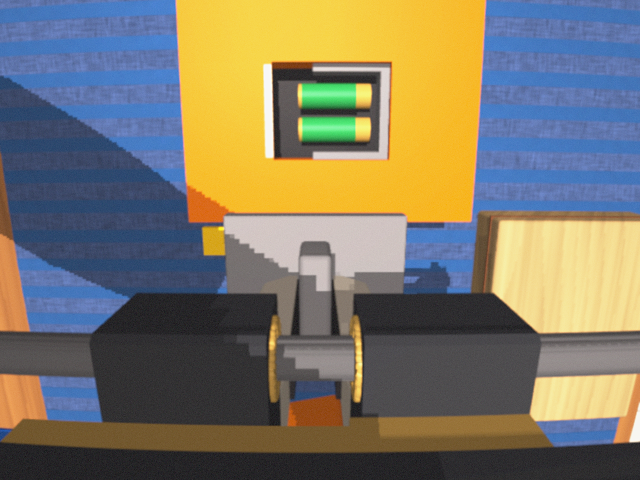

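The view shows the bay: white line at columns 264–273, opening to column 391, rows 63–159, and the cover held level below it. I compute the bay's corners and yaw.

```bash
python3 - <<'E'
from h import *
import pickle
c=pickle.load(open('w3.pkl','rb')); hsv=cv2.cvtColor(c['frame'],cv2.COLOR_RGB2HSV)
m=255-cv2.inRange(hsv,(5,150,90),(25,255,255)); m[:40]=0;m[180:]=0;m[:,:240]=0;m[:,420:]=0
n,l,s,ce=cv2.connectedComponentsWithStats(m); i=1+np.argmax(s[1:,4]); mk=(l==i); print(s[i])
w=cv2.inRange(hsv,(0,0,190),(180,60,255)); w[:,285:]=0; w[~mk]=0; ys,xs=np.nonzero(w); print('line',xs.min(),xs.max(),ys.min(),ys.max())
def fit(P): return np.polyfit(P[:,0],P[:,1],1)
R_,L_,T_,B_,W_=[],[],[],[],[]
for y in range(75,150):
    x=np.nonzero(mk[y])[0]; L_.append((x.min()-.5,y)); R_.append((x.max()+.5,y)); xw=np.nonzero(w[y])[0]; W_.append((xw.max()+.5,y))
for x in range(285,380):
    y=np.nonzero(mk[:,x])[0]; T_.append((x,y.min()-.5)); B_.append((x,y.max()+.5))
for nme,P in(('linefront',L_),('edge-x',W_),('edge+x',R_),('edge+y',T_),('edge-y',B_)):
    Q=on_z(c,np.array(P,float),.088)
    ax=1 if nme[-1]=='x' or nme=='linefront' else 0
    k=np.polyfit(Q[:,ax],Q[:,1-ax],1); print(nme,Q.mean(0).round(4),'slope deg',np.degrees(np.arctan(k[0])).round(2))
s=read_state(); print(s['tool_pos'])
E=on_z(c,[[178,0],[189,220],[486,0],[473,220]],.088);print(E.round(4))
E
```

```text
[  263    63   128    97 11528]
line 264 272 64 157
linefront [ 0.5629 -0.2459  0.088 ] slope deg -0.13
edge-x [ 0.5687 -0.2459  0.088 ] slope deg -0.13
edge+x [ 0.6472 -0.2457  0.088 ] slope deg -0.06
edge+y [ 0.6086 -0.2151  0.088 ] slope deg 4.04
edge-y [ 0.6092 -0.2768  0.088 ] slope deg -1.32
[ 0.59818677 -0.32463521  0.22809573]
[[ 0.509  -0.1745  0.088 ]
 [ 0.5084 -0.3193  0.088 ]
 [ 0.7082 -0.1734  0.088 ]
 [ 0.71   -0.319   0.088 ]]
```

The bay centre is about (0.6074, -0.246, 0.088) with yaw ≈ 0. The edge spacing of 78.5 mm matches the 79 mm given. The cover sits +2 mm in tool x in the grip. Next comes the tilted approach.

```bash
cat >> h.py <<'E'
BAY=np.array([.6074,-.248,.088])
def tcp(th,u,v,up=0,bay=None):
    b=BAY if bay is None else bay; t=np.radians(th); e=np.array([np.cos(t),np.sin(t)]); n=np.array([-e[1],e[0]])
    q=np.array([-39,-4])-u*e-v*n+37.5*e+20*n
    return b+np.array([q[0],0,q[1]+up])/1000
E
python3 - <<'E'
from h import *
print(tcp(0,-2,1)); p=tcp(25,-13,2,35); print(p); go(p,0,25,9)
E
```

```text
[ 0.6079 -0.248   0.103 ]
[ 0.60656141 -0.248       0.15665576]
t 8.3 at [ 0.5982 -0.3246  0.2281] deg [-25.   -0.1   0.1] | row turn [-0.463 -0.001  0.002] shift [ 0.341 -0.04   0.32 ]
```

move_arm --pt "-0.463 0 0 0.34 -0.04 0.32 0" --pt "-0.463 0 0 0.34 -0.04 0.32 0" --pt "-0.463 0 0 0.34 -0.04 0.32 0" --pt "-0.463 0 0 0.34 -0.04 0.32 0" --pt "-0.463 0 0 0.34 -0.04 0.32 0" --pt "-0.463 0 0 0.34 -0.04 0.32 0" --pt "-0.463 0 0 0.34 -0.04 0.32 0" --pt "-0.463 0 0 0.34 -0.04 0.32 0" --pt "-0.463 0 0 0.34 -0.04 0.32 0" --pt "0 0 0 0 0 0 0"

```text
t: 9.3
tool_pos: [0.601, -0.2463, 0.1538]
orientation: [1.98, 1.985, 0.441]
force: [-0.5, -0.4, -0.5]
opening: 0.0117
gripper_force: 35.0
```

```bash
python3 - <<'E'
from h import *
go(tcp(25,-13,2,35),0,25,1); go(tcp(25,-13,2,0),0,25,6)
E
```

```text
t 9.3 at [ 0.601  -0.2463  0.1538] deg [-0.1 -0.2  0.1] | row turn [-0.025 -0.038  0.015] shift [-0.07   0.249 -0.011]
t 9.3 at [ 0.601  -0.2463  0.1538] deg [-0.1 -0.2  0.1] | row turn [-0.004 -0.006  0.003] shift [-0.012 -0.057  0.21 ]
```

move_arm --pt "0 0 0 -0.03 0.12 0 0" --pt "0 0 0 -0.04 0.13 0 0" --pt "0 0 0 0 0 0 0" --pt "0 0 0 0 -0.098 0.211 0" --pt "0 0 0 0 -0.098 0.211 0" --pt "0 0 0 0 -0.098 0.211 0" --pt "0 0 0 0 -0.098 0.211 0" --pt "0 0 0 0 -0.098 0.211 0" --pt "0 0 0 0 0 0 0" --pt "0 0 0 0 0 0 0"

```text
t: 10.3
tool_pos: [0.6085, -0.2511, 0.1296]
orientation: [1.979, 1.982, 0.439]
force: [-0.9, -0.1, -1.1]
opening: 0.0121
gripper_force: 35.0
```

```bash
python3 - <<'E'
from h import *
import pickle
w=read_camera('wrist'); s=read_camera('scene'); pickle.dump((w,s),open('w4.pkl','wb'))
a=cv2.resize(w['frame'][:330,120:520],(400,330)); b=cv2.resize(s['frame'][130:250,130:275],(399,330),interpolation=cv2.INTER_CUBIC)
cv2.imwrite('pics/w4.png',np.hstack([a,b])[:,:,::-1])
print(read_state()['force']); go(tcp(25,-13,2,0),0,25,1); go(tcp(25,-4,2,0),0,25,4)
E
```

```text
[-0.84017818  0.23338559 -0.47405321]
t 10.4 at [ 0.6089 -0.2513  0.1303] deg [ 0.  -0.   0.1] | row turn [ 0.005 -0.003  0.014] shift [ 0.134 -0.23   0.275]
t 10.4 at [ 0.6089 -0.2513  0.1303] deg [ 0.  -0.   0.1] | row turn [ 0.001 -0.001  0.004] shift [ 0.033 -0.147  0.069]
```

View pics/w4.png

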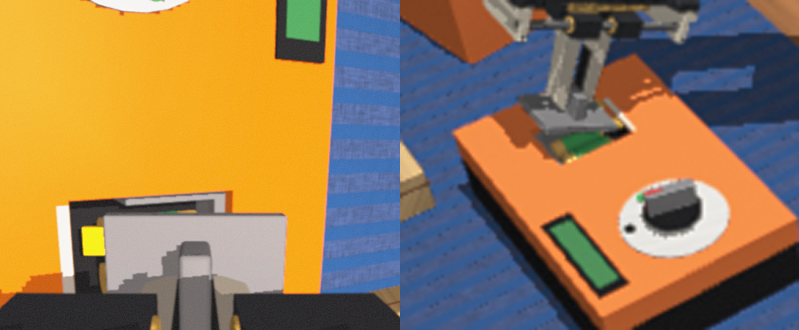

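The crop shows the yellow tab at (93,240), inside the opening just right of the white line at (64,240). The cover is tilted over the bay and sits slightly to -y. I correct this and go down to the pre-hook pose.

move_arm --pt "0 0 0 0.067 -0.06 0.07 0" --pt "0 0 0 0.067 -0.06 0.07 0" --pt "0 0 0 0 -0.06 0.07 0" --pt "0 0 0 0 -0.05 0.065 0" --pt "0 0 0 0 0 0 0" --pt "0 0 0 0 0 0 0" --pt "0 0 0 0 0 0 0" --pt "0 0 0 0 0 0 0" --pt "0 0 0 0 0 0 0" --pt "0 0 0 0 0 0 0"

```text
t: 11.4
tool_pos: [0.6064, -0.2479, 0.1213]
orientation: [1.979, 1.981, 0.439]
force: [-0.5, -0.1, -0.4]
opening: 0.012
gripper_force: 35.0
```

```bash
python3 - <<'E'
from h import *
print(read_state()['force']); go(tcp(25,-13,2,0),0,25,1); go(tcp(25,-4,2,0),0,25,4)
E
```

```text
[-0.48784545 -0.05545821 -0.43415756]
t 11.4 at [ 0.6064 -0.2479  0.1213] deg [ 0.  -0.   0.1] | row turn [ 0.001 -0.006  0.013] shift [-0.005  0.013 -0.009]
t 11.4 at [ 0.6064 -0.2479  0.1213] deg [ 0.  -0.   0.1] | row turn [ 0.    -0.001  0.003] shift [-0.001 -0.087 -0.002]
```

Positioned, with no contact. Slide the tabs under the lip.

move_arm --pt "0 0 0 0 -0.09 0 0" --pt "0 0 0 0 -0.09 0 0" --pt "0 0 0 0 -0.09 0 0" --pt "0 0 0 0 -0.09 0 0" --pt "0 0 0 0 0 0 0" --pt "0 0 0 0 0 0 0" --pt "0 0 0 0 0 0 0" --pt "0 0 0 0 0 0 0" --pt "0 0 0 0 0 0 0" --pt "0 0 0 0 0 0 0"

```text
t: 12.4
tool_pos: [0.5982, -0.2479, 0.1174]
orientation: [1.979, 1.982, 0.439]
force: [-0.2, -0.3, -0.4]
opening: 0.012
gripper_force: 35.0
```

```bash
python3 - <<'E'
from h import *
import pickle
w=read_camera('wrist'); s=read_camera('scene'); pickle.dump((w,s),open('w5.pkl','wb'))
a=cv2.resize(w['frame'][150:330,170:450],(400,257)); b=cv2.resize(s['frame'][145:220,170:257],(400,257),interpolation=cv2.INTER_CUBIC)
cv2.imwrite('pics/w5.png',np.hstack([a,b])[:,:,::-1])
print(read_state()['force']); go(tcp(25,-4,2,0),0,25,1); go(tcp(12,-3,1.5,0),0,12,6)
E
```

```text
[-0.25816977 -0.04220508  0.15368327]
t 12.5 at [ 0.5982 -0.2478  0.1174] deg [-0.  -0.   0.1] | row turn [-0.    -0.006  0.014] shift [-0.006  0.016 -0.012]
t 12.5 at [ 0.5982 -0.2478  0.1174] deg [13.  -0.   0.1] | row turn [ 0.361 -0.001  0.002] shift [-0.001  0.024  0.056]
```

View pics/w5.png

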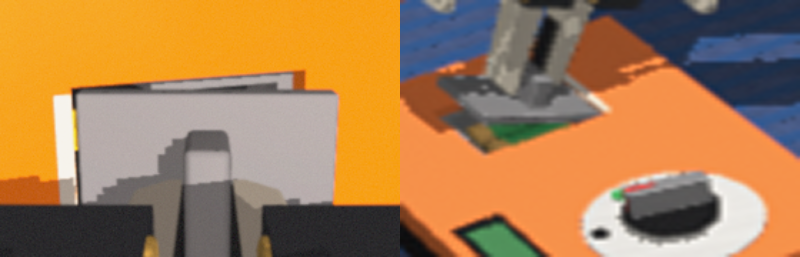

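The tabs have gone under the white line: a yellow sliver shows at (76,130) between the line and the plate, and the plate's side gap is about 1.6 mm against the ideal 2. Forces are near zero, so I swing down.

move_arm --pt "0.361 0 0 0 0.024 0.056 0" --pt "0.361 0 0 0 0.024 0.056 0" --pt "0.361 0 0 0 0.024 0.056 0" --pt "0.361 0 0 0 0.024 0.056 0" --pt "0.361 0 0 0 0.024 0.056 0" --pt "0.361 0 0 0 0.024 0.056 0" --pt "0 0 0 0 0 0 0" --pt "0 0 0 0 0 0 0" --pt "0 0 0 0 0 0 0" --pt "0 0 0 0 0 0 0"

```text
t: 13.5
tool_pos: [0.604, -0.2479, 0.1106]
orientation: [2.11, 2.112, 0.223]
force: [0.4, 0.6, -1.1]
opening: 0.0117
gripper_force: 35.0
```

```bash
python3 - <<'E'
from h import *
print(read_state()['force'],read_state()['wrist_torque']); go(tcp(12,-3,1.5,0),0,12,1); go(tcp(3,-2.2,1.2,0),0,3,5)
E
```

```text
[ 0.38590129  0.61499383 -1.05031039] [-0.045855    0.20009425 -0.01160339]
t 13.5 at [ 0.604  -0.2479  0.1106] deg [ 0.  -0.   0.1] | row turn [ 0.004 -0.004  0.011] shift [-0.006  0.006  0.006]
t 13.5 at [ 0.604  -0.2479  0.1106] deg [ 9.  -0.   0.1] | row turn [ 0.301 -0.001  0.002] shift [-0.001  0.019  0.049]
```

move_arm --pt "0.3 0 0 0 0.02 0.05 0" --pt "0.3 0 0 0 0.02 0.05 0" --pt "0.3 0 0 0 0.02 0.05 0" --pt "0.3 0 0 0 0.02 0.05 0" --pt "0.3 0 0 0 0.02 0.05 0" --pt "0 0 0 0 0 0 0" --pt "0 0 0 0 0 0 0" --pt "0 0 0 0 0 0 0" --pt "0 0 0 0 0 0 0" --pt "0 0 0 0 0 0 0"

```text
t: 14.5
tool_pos: [0.6076, -0.2479, 0.1051]
orientation: [2.193, 2.196, 0.058]
force: [0.2, -0.3, -0.6]
opening: 0.0119
gripper_force: 35.0
```

```bash
python3 - <<'E'
from h import *
import pickle
w=read_camera('wrist'); s=read_camera('scene'); pickle.dump((w,s),open('w6.pkl','wb'))
a=cv2.resize(w['frame'][150:330,170:450],(400,257)); b=cv2.resize(s['frame'][145:220,170:257],(400,257),interpolation=cv2.INTER_CUBIC)
cv2.imwrite('pics/w6.png',np.hstack([a,b])[:,:,::-1])
print(read_state()['force'],read_state()['wrist_torque']); go(tcp(3,-2.2,1.2,0),0,3,1); go(tcp(0,-2,1,0),0,0,2)
E
```

```text
[-0.88518059  0.05183969 -0.59940267] [-0.10582478  0.12264443 -0.06559395]
t 14.6 at [ 0.6076 -0.2479  0.105 ] deg [ 0.  -0.   0.1] | row turn [ 0.003 -0.     0.013] shift [-0.003 -0.023  0.005]
t 14.6 at [ 0.6076 -0.2479  0.105 ] deg [3.  0.  0.1] | row turn [0.252 0.    0.006] shift [-0.002  0.005  0.04 ]
```

View pics/w6.png

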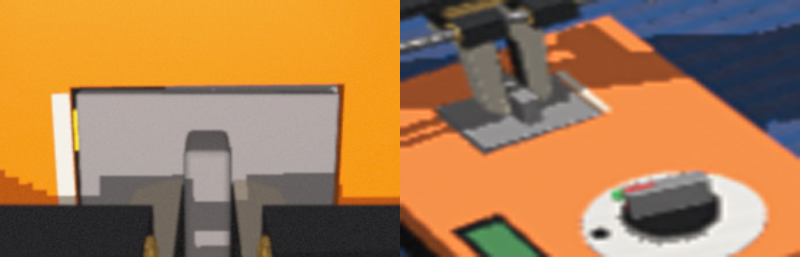

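The cover now sits inside the opening, with about 1–2 mm of gap all round and near-zero forces. I finish the swing, release, and back off.

move_arm --pt "0.25 0 0 0 0.005 0.04 0" --pt "0.25 0 0 0 0.005 0.04 0" --pt "0 0 0 0 0 0.02 0" --pt "0 0 0 0 0 0 0" --pt "0 0 0 0 0 0 0" --pt "0 0 0 0 0 0 0" --pt "0 0 0 0 0 0 0" --pt "0 0 0 0 0 0 40" --pt "0 0 0 0 0 0 40" --pt "0 0 0 0 0 0 40"

```text
t: 15.6
tool_pos: [0.6078, -0.2478, 0.1021]
orientation: [-2.22, -2.223, 0.0]
force: [-0.1, 0.2, -0.6]
opening: 0.0311
gripper_force: 0.0
```

```bash
python3 - <<'E'
from h import *
s=read_state(); print(s['force'],s['opening']); go(tcp(0,-2,1,0),0,0,2)
E
```

```text
[-0.1206736   0.24099249 -0.60001781] 0.031060960706100108
t 15.6 at [ 0.6078 -0.2478  0.1021] deg [-0.  -0.   0.1] | row turn [-0.002 -0.001  0.007] shift [-0.004  0.002 -0.018]
```

```bash
python3 - <<'E'
from h import *
s=read_state(); R0=R.from_rotvec(s['orientation']); go([.5964,-.0856,.20],77,0,15,cur=[s['tool_pos']+[0,0,.07],R0])
E
```

```text
t 15.6 at [ 0.6078 -0.2478  0.1721] deg [ -0.   -0.  -76.9] | row turn [-0.    -0.    -0.855] shift [ 0.373  0.282 -0.074]
```

move_arm --pt "0 0 0 0 0 -0.4 40" --pt "0 0 0 0 0 -0.8 40" --pt "0 0 0 0 0 -0.8 40" --pt "0 0 0 0 0 -0.8 40" --pt "0 0 0 0 0 0 40" --pt "0 0 -0.855 0.373 0.282 -0.074 40" --pt "0 0 -0.855 0.373 0.282 -0.074 40" --pt "0 0 -0.855 0.373 0.282 -0.074 40" --pt "0 0 -0.855 0.373 0.282 -0.074 40" --pt "0 0 -0.855 0.373 0.282 -0.074 40"

```text
t: 16.6
tool_pos: [0.6339, -0.1955, 0.1806]
orientation: [-1.666, -2.662, 0.0]
force: [-0.3, 1.1, 0.5]
opening: 0.0398
gripper_force: 0.0
```

move_arm --pt "0 0 -0.855 0.373 0.282 -0.074 40" --pt "0 0 -0.855 0.373 0.282 -0.074 40" --pt "0 0 -0.855 0.373 0.282 -0.074 40" --pt "0 0 -0.855 0.373 0.282 -0.074 40" --pt "0 0 -0.855 0.373 0.282 -0.074 40" --pt "0 0 -0.855 0.373 0.282 -0.074 40" --pt "0 0 -0.855 0.373 0.282 -0.074 40" --pt "0 0 -0.855 0.373 0.282 -0.074 40" --pt "0 0 -0.855 0.373 0.282 -0.074 40" --pt "0 0 -0.855 0.373 0.282 -0.074 40"

```text
t: 17.6
tool_pos: [0.6106, -0.0848, 0.1991]
orientation: [-0.349, -3.121, -0.0]
force: [0.1, 0.2, 0.5]
opening: 0.04
gripper_force: 0.0
```

```bash
python3 - <<'E'
from h import *
import pickle
t=read_camera('top'); s=read_camera('scene'); w=read_camera('wrist'); pickle.dump((t,s,w),open('w7.pkl','wb'))
a=cv2.resize(t['frame'][120:240,390:560],(400,282),interpolation=cv2.INTER_CUBIC); b=cv2.resize(s['frame'][145:230,165:285],(400,282),interpolation=cv2.INTER_CUBIC)
w_=cv2.resize(w['frame'],(400,300)); cv2.imwrite('pics/w7.png',np.vstack([np.hstack([a,b]),np.hstack([w_,w_*0])])[:,:,::-1])
go([.5964,-.0856,.116],77,0,6)
E
```

```text
t 17.75 at [ 0.6109 -0.085   0.1997] deg [-0. -0. -0.] | row turn [-0.    -0.001 -0.001] shift [ 0.093 -0.026  0.558]
```

View pics/w7.png

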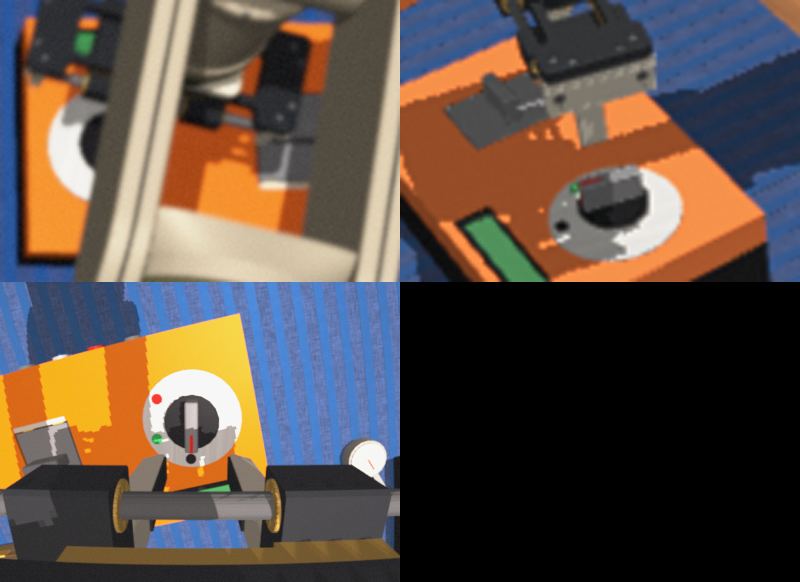

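The cover lies flush in the scene view at (495,110). In the wrist view the finger bar stands vertical at (191,425), so the gripper is aligned with it. I check the bar centre and descend.

```bash
python3 - <<'E'
from h import *
import pickle
t,s,w=pickle.load(open('w7.pkl','rb')); hsv=cv2.cvtColor(w['frame'],cv2.COLOR_RGB2HSV)
m=cv2.inRange(hsv,(0,0,190),(180,50,255)); m[:,:220]=0; m[:,400:]=0; m[:130]=0; m[300:]=0
P=on_z(w,[[306,193],[306,277]],.127); print('bar ends',P.round(4),P.mean(0), np.linalg.norm(P[0]-P[1]))
go([.5964,-.0856,.116],77,0,6)
E
```

```text
bar ends [[ 0.575  -0.0821  0.127 ]
 [ 0.6211 -0.0928  0.127 ]] [ 0.59807237 -0.08745975  0.127     ] 0.04732397845942248
t 17.75 at [ 0.6109 -0.085   0.1997] deg [-0. -0. -0.] | row turn [-0.    -0.001 -0.001] shift [ 0.093 -0.026  0.558]
```

move_arm --pt "0 0 0 0.19 -0.05 0.3 40" --pt "0 0 0 0.19 -0.05 0.5 40" --pt "0 0 0 0.19 -0.05 0.5 40" --pt "0 0 0 0 0 0.5 40" --pt "0 0 0 0 0 0.3 40" --pt "0 0 0 0 0 0 40" --pt "0 0 0 0 0 0 40" --pt "0 0 0 0 0 0 40" --pt "0 0 0 0 0 0 40" --pt "0 0 0 0 0 0 40"

```text
t: 18.75
tool_pos: [0.5969, -0.0859, 0.1483]
orientation: [0.354, 3.12, -0.0]
force: [-0.3, -0.2, 0.0]
opening: 0.04
gripper_force: 0.0
```

```bash
python3 - <<'E'
from h import *
go([.5964,-.0856,.116],77,0,1)
E
```

```text
t 18.75 at [ 0.5969 -0.0859  0.1483] deg [0.  0.1 0. ] | row turn [0.    0.011 0.006] shift [0.02  0.006 1.292]
```

move_arm --pt "0 0 0 0 -0.03 0.3 40" --pt "0 0 0 0 0 0.4 40" --pt "0 0 0 0 0 0.4 40" --pt "0 0 0 0 0 0.19 40" --pt "0 0 0 0 0 0 40" --pt "0 0 0 0 0 0 0" --pt "0 0 0 0 0 0 0" --pt "0 0 0 0 0 0 0" --pt "0 0 0 0 0 0 0" --pt "0 0 0 0 0 0 0" --force 35

```text
t: 19.75
tool_pos: [0.5965, -0.0862, 0.1157]
orientation: [0.354, 3.121, 0.001]
force: [0.0, 2.4, 0.7]
opening: 0.0118
gripper_force: 35.0
```

```bash
python3 - <<'E'
from h import *
s=read_state();print(s['force'],s['wrist_torque'],s['opening'],s['gripper_force'])
go([.597,-.0862,.116],77,0,1)
E
```

```text
[0.03381561 2.44836088 0.71650757] [ 0.41005259 -0.06628293  0.04050095] 0.011806965027147367 34.99252259731293
t 19.75 at [ 0.5965 -0.0862  0.1157] deg [0. 0. 0.] | row turn [0.006 0.006 0.007] shift [-0.018  0.004 -0.013]
```

move_arm --pt "0 0 0 0 0 0.07 0" --pt "0 0 0 0 0 0.07 0" --pt "0 0 0 0 0 0.06 0" --pt "0 0 0 0 0 0.04 0" --pt "0 0 0 0 0 0 0" --pt "0 0 0 0 0 0 0" --pt "0 0 0 0 0 0 0" --pt "0 0 0 0 0 0 0" --pt "0 0 0 0 0 0 0" --pt "0 0 0 0 0 0 0"

```text
t: 20.75
tool_pos: [0.5966, -0.0862, 0.1105]
orientation: [0.354, 3.121, 0.001]
force: [-3.3, 2.8, 8.6]
opening: 0.0118
gripper_force: 35.0
```

move_arm --pt "0 0 0 0 0 0.04 0" --pt "0 0 0 0 0 0.02 0" --pt "0 0 0 0 0 0 0" --pt "0 0 0 0 0 0 0" --pt "0 0 0 0 0 0 0" --pt "0 0 0 0 0 0 0" --pt "0 0 0.2 0 0 0 0" --pt "0 0 0.4 0 0 0 0" --pt "0 0 0.4 0 0 0 0" --pt "0 0 0 0 0 0 0"

```text
t: 21.75
tool_pos: [0.5967, -0.0862, 0.1096]
orientation: [0.519, 3.097, 0.001]
force: [-4.9, 3.5, 12.7]
opening: 0.012
gripper_force: 35.0
```

```bash
python3 - <<'E'
from h import *
s=read_state();print(s['force'],s['wrist_torque'],s['opening'])
go([.5966,-.0862,.1095],16,0,12)
E
```

```text
[-4.8876749   3.48886005 12.6738628 ] [ 0.74233461  0.92526004 -0.04851945] 0.012039316019635489
t 21.75 at [ 0.5967 -0.0862  0.1096] deg [ 0.1  0.  55. ] | row turn [0.001 0.001 0.763] shift [ 0. -0.  0.]
```

move_arm --pt "0 0 0.8 0 0 0 0" --pt "0 0 1 0 0 0 0" --pt "0 0 1 0 0 0 0" --pt "0 0 1 0 0 0 0" --pt "0 0 1 0 0 0 0" --pt "0 0 1 0 0 0 0" --pt "0 0 1 0 0 0 0" --pt "0 0 1 0 0 0 0" --pt "0 0 0.9 0 0 0 0" --pt "0 0 0.4 0 0 0 0"

```text
t: 22.75
tool_pos: [0.5972, -0.0856, 0.1096]
orientation: [1.884, 2.512, 0.003]
force: [-1.9, 5.4, 10.7]
opening: 0.0117
gripper_force: 35.0
```

move_arm --pt "0 0 0 0 0 0 0" --pt "0 0 0 0 0 0 0" --pt "0 0 0 0 0 0 0" --pt "0 0 0 0 0 0 0" --pt "0 0 0 0 0 0 0" --pt "0 0 0 0 0 0 0" --pt "0 0 0 0 0 0 0" --pt "0 0 0 0 0 0 0" --pt "0 0 0 0 0 0 0" --pt "0 0 0 0 0 0 0"

```text
t: 23.75
tool_pos: [0.5972, -0.0856, 0.1096]
orientation: [1.88, 2.516, 0.003]
force: [-1.8, 6.7, 9.7]
opening: 0.0115
gripper_force: 35.0
```

```bash
python3 - <<'E'
from h import *
s=read_state();print(s['force'],s['wrist_torque'],s['opening'])
go([.5966,-.0862,.1095],16,0,1)
E
```

```text
[-1.82238734  6.69983781  9.71451199] [ 1.07467503  0.54319535 -0.03197096] 0.011508223558020957
t 23.75 at [ 0.5972 -0.0856  0.1096] deg [ 0.1 -0.   0.5] | row turn [ 0.024 -0.003  0.078] shift [-0.015 -0.031  0.003]
```

Turned 60.5°. Let it spring out with the gripper, then release.

move_arm --pt "0 0 0.08 0 0 -0.05 0" --pt "0 0 0 0 0 -0.08 0" --pt "0 0 0 0 0 -0.08 0" --pt "0 0 0 0 0 -0.07 0" --pt "0 0 0 0 0 0 0" --pt "0 0 0 0 0 0 0" --pt "0 0 0 0 0 0 40" --pt "0 0 0 0 0 0 40" --pt "0 0 0 0 0 0 40" --pt "0 0 0 0 0 0 40"

```text
t: 24.75
tool_pos: [0.596, -0.0868, 0.1146]
orientation: [-1.892, -2.508, 0.001]
force: [0.2, -1.4, 0.2]
opening: 0.0378
gripper_force: 0.0
```

move_arm --pt "0 0 0 0 0 -0.4 40" --pt "0 0 0 0 0 -0.8 40" --pt "0 0 0 0 0 -0.8 40" --pt "0 0 0 0 0 -0.8 40" --pt "0 0 0 -0.3 0 -0.5 40" --pt "0 0 0 -0.6 0 0 40" --pt "0 0 0 -0.8 0 0 40" --pt "0 0 0 -0.6 0 0 40" --pt "0 0 0 0 0 0 40" --pt "0 0 0 0 0 0 40"

```text
t: 25.75
tool_pos: [0.6115, -0.1425, 0.196]
orientation: [-1.892, -2.505, 0.001]
force: [0.2, -0.1, 1.2]
opening: 0.0396
gripper_force: 0.0
```

```bash
python3 - <<'E'
from h import *
import pickle
t=read_camera('top'); s=read_camera('scene'); w=read_camera('wrist'); pickle.dump((t,s,w),open('w8.pkl','wb'))
b=cv2.resize(s['frame'][145:230,165:285],(400,300),interpolation=cv2.INTER_CUBIC)
cv2.imwrite('pics/w8.png',np.hstack([b,cv2.resize(w['frame'],(400,300))])[:,:,::-1])
print(read_state()['force'],read_state()['tool_pos'])
E
```

```text
[1.21147237 0.19365456 0.62265582] [ 0.61183087 -0.14130872  0.19690407]
```

View pics/w8.png

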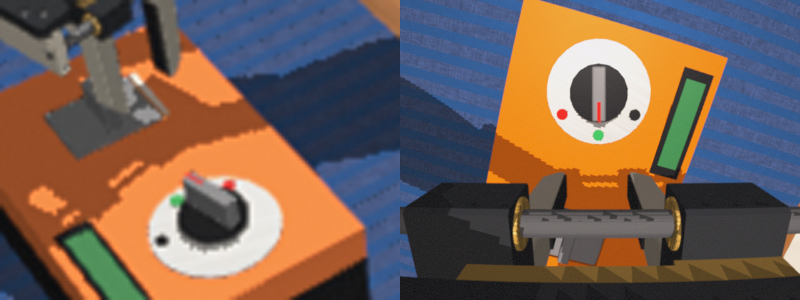

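The pointer is on the green dot (598,135). I check the knob height and the cover flushness by depth.

```bash
python3 - <<'E'
from h import *
import pickle
t,s,w=pickle.load(open('w8.pkl','rb'))
def med(c,x0,x1,y0,y1):
    g=np.array([[x,y] for x in range(x0,x1) for y in range(y0,y1)]); return np.median(by_depth(c,g),axis=0).round(4)
print('bar top',med(w,316,324,125,165),'dial',med(w,250,265,130,150),'amp',med(w,230,245,200,220))
P=on_z(w,[[319,105],[319,195]],.127); d=P[1]-P[0]; print('bar yaw',np.degrees(np.arctan2(d[1],d[0])),np.linalg.norm(d))
sx=lambda x:int(165+x*120/400); sy=lambda y:int(145+y*85/300)
print('cover near',med(s,sx(70),sx(90),sy(130),sy(145)),'free',med(s,sx(55),sx(65),sy(125),sy(140)),'tabs side',med(s,sx(118),sx(140),sy(115),sy(125)),'amp',med(s,sx(110),sx(140),sy(150),sy(170)))
E
```

```text
bar top [ 0.5967 -0.0837  0.1274] dial [ 0.5606 -0.0918  0.0903] amp [ 0.5588 -0.1369  0.0884]
bar yaw -73.931242497161 0.045965097814026114
cover near [ 0.6326 -0.2357  0.0895] free [ 0.6432 -0.2532  0.0884] tabs side [ 0.5933 -0.2292  0.0894] amp [ 0.6164 -0.1919  0.0887]
```

The bar top is at 0.127, so the knob is fully out. The pointer is at -73.9° against -74.4° for the green dot. The cover is level with the top. The gripper is clear and holding nothing, so I hand the job in.

```bash
python3 -c "
from plant import close_job
print(close_job())"
```

```text
the job is handed in; nothing more can be done
None
```

The battery cover is hooked in, flush and released; the selector was then pushed in, turned clockwise to the green dot and has sprung back out; the job was handed in at about 26 s of the 56 s limit, with nothing else on the bench touched.

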